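Wind the large clockwork chart recorder

TASK

Two clockwork chart recorders stand on the bench; the small one is already wound, so leave its key alone. Wind the one with the large drum: turn the cross-shaped key on top of its drum clockwise (seen from above) in two or more part turns, letting go of the key to take a fresh hold in between, until the pointer under the key has come round to its stop pin. Leave the key there.

Things in the scene. Friction and masses are not known exactly. Their poses are not given: they have to be found in the camera images.
- large_recorder: The recorder to wind: fixed grey base 173x120 mm (x, y), upright paper-covered drum 96 mm in diameter, flat top 112 mm up, white housing 83 mm high behind it. Origin: on the bench under the drum's axis; x from the drum to the housing, z up; yaw within 0.3 rad. A stop pin (5 mm thick, 10 mm high) stands on the drum's top, 27 mm from the axis towards -x.
- large_key_grip (a point): Centre of the key's grip on the large drum's axis, 143 mm above the bench: a steel cross of four equal arms, 40 mm across between flat ends, arms 18 mm wide, 26 mm high (13 above and below here). Hold it across any two opposite ends. x and y lie along the arms and turn with the key, z up. The dark pointer, 30 mm long, lies on the drum's top under the +x arm; nothing under the arms is above 122 mm.
- large_key (a joint): Turn of the large recorder's key, rad: 0 run down, growing clockwise seen from above, 2.6 fully wound, where the pointer meets the stop pin and the key stops hard. Starts between 0 and 0.5. A mainspring resists (0.08 N m at first, 0.13 near the end); a ratchet holds the key wherever it is let go.
- small_key (a joint): The same for the key of the other recorder, not to be turned; it is at its stop (about 2.6). That recorder has the same shape but is smaller: drum 60 mm in diameter, its top 80 mm above the bench, key cross 32 mm across at 111 mm height. It stands 0.2 to 0.5 m to the left or right of the large one.

How it is judged:
By the outcome, as a careful person would: the job done as asked, in the order asked, and still so for the second after the job is handed in, with the robot touching nothing.
It also fails if it takes over 45 s, if anything falls off the work surface, if the arm or the gripper's body presses on something with over 40 N, if the wrist force passes 120 N, or if a joint passes its speed limit or range.

ROBOT

A 6-joint arm with a two-finger parallel gripper is mounted at the origin on a cart in front of the work surface, level with it; the furniture and walls round the work are solid. World frame = base frame: x ahead of the robot, y to its left, z up, the work surface at z = 0. Lengths are in m, angles in rad, forces in N, time in s.
With the tool pointing down it reaches from about 0.325 to 0.775 m from the base axis. Payload 9.3 kg.
Tool frame: the origin (TCP) lies on the centre line of the jaws, within the pads' length; the fingertips stand r.finger_overhang ahead of it and the grasp point (between the pads) is the TCP (r.finger_overhang is the distance from the TCP to the fingertips, in m); x points along the fingers, y is the direction in which the jaws open and shut, and the axes are right-handed (so a half turn about x gives the same grasp; the last joint's range is limited). The gripper opens to 85 mm and grips with 20 to 120 N. Pads are 22 mm wide; open, the fingers measure 114 mm over their backs; the gripper's body (76 mm by 85 mm) begins 54 mm behind the grasp point. The pads swing forward as they close: fully open they stand 13 mm farther back than shut.
Start: joints at [-1.391, 0.259, 0.021, 1.334, 0, 1.418], TCP at [0.18, -0.52, 0.25] pointing down, gripper open.
Joint ranges: [-3.04, 3.04], [-0.91, 1.82], [-1.04, 1.36], [-1.92, 1.95], [-1.52, 1.45], [-3.14, 3.14]. Speed limits (rad/s): [2.22, 2.22, 2.79, 3.14, 3.14, 3.14].

INTERFACE

Orientations are given as a 3x3 rotation matrix whose columns are the frame's x, y, z axes.
In Python, from plant import status, get_image, r gives the robot as it stands.
- The arm moves only by the shell command python3 -m creep 'ROWS'. ROWS is JSON, a list of rows, each an object with "hand": the opening, from 0 (shut) to 1 (fully open); "travel": the shift along the tool's x, y, z in cm, a list of three; "spin": the turn about the tool's x in rad. A call has 1 to 20 rows; each row is the pose to reach, as a shift and turn from the pose commanded when the call began, along the tool's axes at that moment; what a row does not reach only later rows make up. A row lasts 1/12 s, in which the tool goes at most 41.7 mm and 7.16 degrees, less where a joint would pass 70% of its speed; a pose out of reach is approached as far as the arm can. A call with a gripper value outside its range is refused whole. The fingers move at their own pace and stop on an object; the grip force is fixed at half the most. Time passes only in rows, so rows that repeat a pose let the fingers close. It gives the time, the measured TCP pose, the force and the opening at its end, in the units of the state.
- status.observe(): the state, without advancing time (a new reading comes with each control period).
- get_image(name): name is "scene" or "top" or "wrist"; returns a dict with "img" (420x560x3 uint8, red, green, blue), "intrinsics" (3x3 intrinsics, pixels), "origin" and "attitude" of the camera in the world. Camera axes: x right, y down, z forward; pixel columns grow to the right and rows downward; lengths in m; the calibration is good to about 2 mm. A picture is of the moment at which its call begins. There is no depth.
- r.sign_off(): hands the job in, once; it reports no verdict.
The state is a dict: "clock": time; "joint_pos": joint angles; "joint_velocities": joint speeds; "joint_efforts": joint torques, N m; "ee_pos": TCP position; "tool_rot": TCP orientation; "wrist_force": force on the tool from outside, world axes, zero at the start; "moment": the same for the moment, N m; "opening": opening from 0.0 (shut) to 1.0 (fully open).
Only numpy, scipy, OpenCV 4.12 (cv2) and the standard library are available. Lean on these libraries where they do the work, as an engineer would, in place of code of your own. Each camera call takes 0.05 s, during which the arm holds its last target.

## Working session

There is one attempt and no reset: what is moved stays moved. The work goes in short steps, Python scripts to look and compute and a shell command to move; the robot and the scene stay as the last step left them, time stands still between calls to the robot, and variables do not carry over. Pictures are saved under pics/ and viewed, and the job is handed in when it is done.

```bash
mkdir -p pics; ls; python3 - <<'E'
from plant import status,get_image,r
import cv2,numpy as np
s=status.observe()
for k,v in s.items(): print(k,np.round(v,4).tolist())
print(r.finger_overhang)
for n in ["scene","top","wrist"]:
    d=get_image(n); cv2.imwrite(f"pics/{n}0.png",d["img"][:,:,::-1]); print(n,np.round(d["intrinsics"],1).tolist(),np.round(d["origin"],3),np.round(d["attitude"],3).tolist())
E
```

```text
pics
clock 0.0
joint_pos [-1.3906, 0.2592, 0.0207, 1.3338, -0.0, 1.4182]
joint_velocities [-0.0007, 0.001, -0.0025, 0.0, 0.0016, 0.0008]
joint_efforts [-0.0002, -55.564, 34.4527, 0.0136, -0.0002, -0.0]
ee_pos [0.1796, -0.5195, 0.2496]
tool_rot [[-0.0003, 0.3266, -0.9451], [0.0014, -0.9451, -0.3266], [-1.0, -0.0014, -0.0002]]
wrist_force [1.1155, 0.8086, 0.6347]
moment [-0.021, -0.0263, 0.0418]
opening 1.0007
0.019
scene [[424.7, 0.0, 281.3], [0.0, 424.7, 211.8], [0.0, 0.0, 1.0]] [-0.01   0.363  0.715] [[-0.611, -0.554, 0.565], [-0.792, 0.438, -0.426], [-0.011, -0.708, -0.706]]
top [[388.8, 0.0, 274.2], [0.0, 388.8, 209.0], [0.0, 0.0, 1.0]] [ 0.34  -0.016  0.949] [[-0.007, -0.989, 0.146], [-1.0, 0.01, 0.019], [-0.02, -0.146, -0.989]]
wrist [[326.6, 0.0, 285.1], [0.0, 326.6, 207.8], [0.0, 0.0, 1.0]] [ 0.251 -0.494  0.374] [[0.326, -0.903, -0.28], [-0.945, -0.311, -0.096], [-0.001, 0.296, -0.955]]
```

View pics/top0.png

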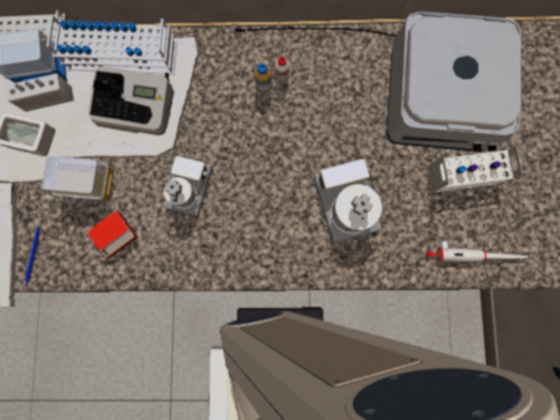

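View pics/scene0.png

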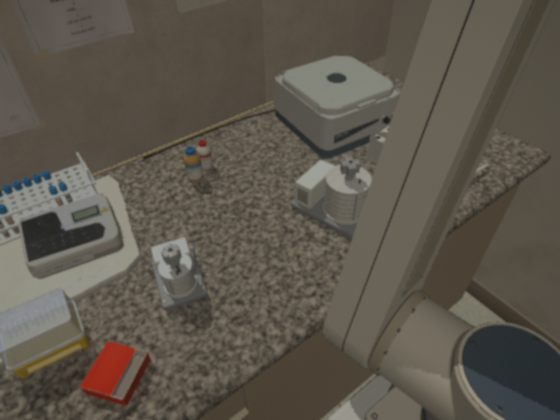

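The top view shows the large recorder's drum and key near (360,208), and the small one near (175,188). I'll zoom in on the large one.

```bash
cat > h.py <<'E'
import numpy as np,cv2
from plant import status,get_image,r
def ray(d,u,v,z):
    K=np.array(d["intrinsics"]);R=np.array(d["attitude"]);o=np.array(d["origin"])
    w=R@np.linalg.solve(K,[u,v,1]); return o+w*(z-o[2])/w[2]
def proj(d,p):
    K=np.array(d["intrinsics"]);R=np.array(d["attitude"]);o=np.array(d["origin"])
    c=K@(R.T@(np.array(p)-o)); return c[:2]/c[2]
E
python3 - <<'E'
from h import *
d=get_image("top")
c=d["img"][150:250,305:395,::-1]
cv2.imwrite("pics/t1.png",cv2.resize(c,None,fx=6,fy=6,interpolation=cv2.INTER_CUBIC))
print(ray(d,361,207,.143),ray(d,357,208,.112),ray(d,174,187,.111))
E
```

```text
[ 0.46138332 -0.18160285  0.143     ] [ 0.46394376 -0.17926026  0.112     ] [0.51511309 0.22155444 0.111     ]
```

View pics/t1.png

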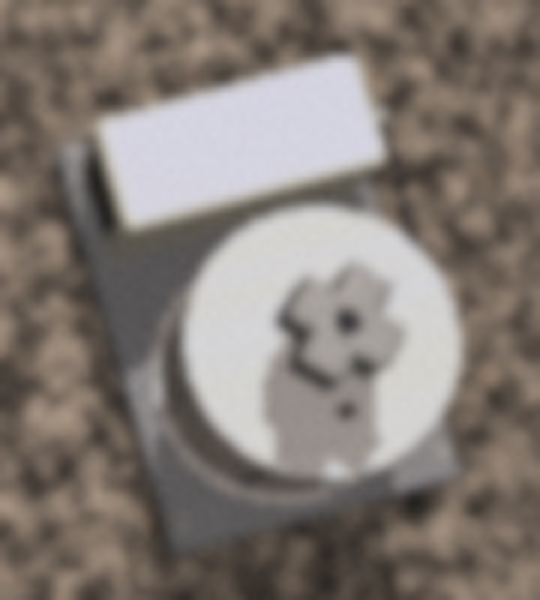

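```bash
python3 -m creep '[{"hand":1,"travel":[0,-3,-3],"spin":0},{"hand":1,"travel":[0,-5,-7],"spin":0},{"hand":1,"travel":[0,-7,-11],"spin":0},{"hand":1,"travel":[0,-9,-15],"spin":0},{"hand":1,"travel":[0,-11,-19],"spin":0},{"hand":1,"travel":[0,-13,-23],"spin":0},{"hand":1,"travel":[0,-15,-26],"spin":0},{"hand":1,"travel":[0,-17,-29],"spin":0},{"hand":1,"travel":[0,-19,-32],"spin":0},{"hand":1,"travel":[0,-21,-35],"spin":0},{"hand":1,"travel":[0,-23,-37.5],"spin":0},{"hand":1,"travel":[0,-23,-37.5],"spin":0},{"hand":1,"travel":[0,-23,-37.5],"spin":0},{"hand":1,"travel":[0,-23,-37.5],"spin":0}]'
python3 - <<'E'
from h import *
s=status.observe()
print(s['clock'],np.round(s['joint_pos'],3),np.round(s['ee_pos'],4),np.round(s['tool_rot'],3).tolist())
d=get_image("wrist")
cv2.imwrite("pics/w1.png",d["img"][:,:,::-1])
d=get_image("scene")
cv2.imwrite("pics/s1.png",d["img"][:,:,::-1])
E
```

```text
clock: 1.37
ee_pos: [0.4588, -0.18, 0.2502]
tool_rot: [[-0.0, 0.327, -0.945], [-0.0, -0.945, -0.327], [-1.0, -0.0, 0.0]]
wrist_force: [-0.6, 0.3, 0.4]
opening: 1.0
1.3667 [-0.544  0.161 -0.106  1.304 -0.     2.264] [ 0.4588 -0.18    0.2502] [[-0.0, 0.327, -0.945], [-0.0, -0.945, -0.327], [-1.0, -0.0, 0.0]]
```

View pics/w1.png

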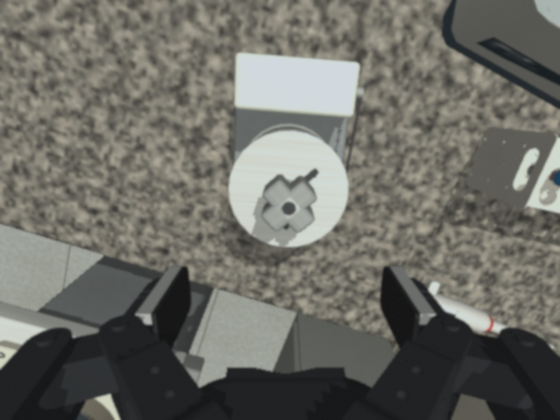

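The wrist view shows the key at about (290,205), with the pointer sticking out at the upper right, about (312,174). Next I'll zoom in and measure.

```bash
python3 - <<'E'
from h import *
d=get_image("wrist")
c=d["img"][110:260,220:370,::-1]
cv2.imwrite("pics/w2.png",cv2.resize(c,(600,600),interpolation=cv2.INTER_CUBIC))
s=status.observe(); print(s['clock'],proj(d,s['ee_pos']))
E
```

```text
1.5167 [287.19564774 291.00809818]
```

View pics/w2.png

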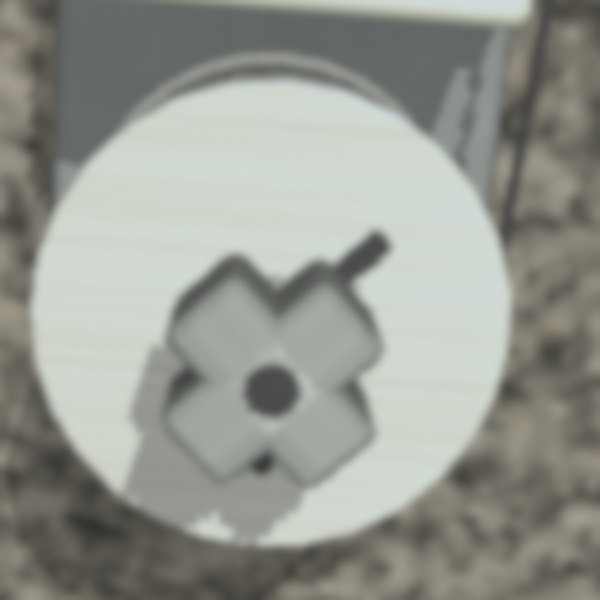

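```bash
python3 - <<'E'
from h import *
d=get_image("wrist")
P=lambda a,b,z: ray(d,220+a/4,110+b/4,z)[:2]
print("drum",P(271,312,.112)); print("key hub",P(272,390,.156))
tip=P(383,240,.115); print("tip",tip)
def ov(cx,cy,yaw,name,ryaw):
    im=cv2.resize(d["img"][110:260,220:370,::-1],(600,600),interpolation=cv2.INTER_CUBIC)
    def pl(pts,z,col,yaw=yaw):
        c,s=np.cos(yaw),np.sin(yaw)
        q=[(proj(d,[cx+c*x-s*y,cy+s*x+c*y,z])-[220,110])*4 for x,y in pts]
        cv2.polylines(im,[np.int32(q)],True,col,1)
    a,b=.02,.009
    cr=[(a,-b),(a,b),(b,b),(b,a),(-b,a),(-b,b),(-a,b),(-a,-b),(-b,-b),(-b,-a),(b,-a),(b,-b)]
    pl(cr,.156,(0,0,255)); pl(cr,.13,(255,0,0))
    t=np.linspace(0,6.28,60); pl([(.048*np.cos(x),.048*np.sin(x)) for x in t],.112,(0,160,0))
    pl([(0,0),(.03,0)],.115,(255,0,255)); pl([(-.027,0),(-.027,.0005)],.122,(0,0,255),ryaw)
    cv2.imwrite(name,im)
k=(P(271,312,.112)+P(272,390,.156))/2
v=tip-k; yaw=np.arctan2(v[1],v[0]); print(k,yaw,np.hypot(*v))
# housing front top edge for recorder yaw (z=.083): from full image
a,b=ray(d,235,108,.083),ray(d,354,116,.083); e=(a-b)[:2]; ry=np.arctan2(e[1],e[0])-np.pi/2; print("ryaw",ry,np.hypot(*e))
ov(*k,yaw,"pics/o1.png",ry)
E
```

```text
drum [ 0.46996876 -0.17852859]
key hub [ 0.46686071 -0.17940665]
tip [ 0.49197517 -0.19467614]
[ 0.46841473 -0.17896762] -0.5880486592782257 0.028316986041154693
ryaw 0.2658267581089726 0.10213472975003164
```

View pics/o1.png

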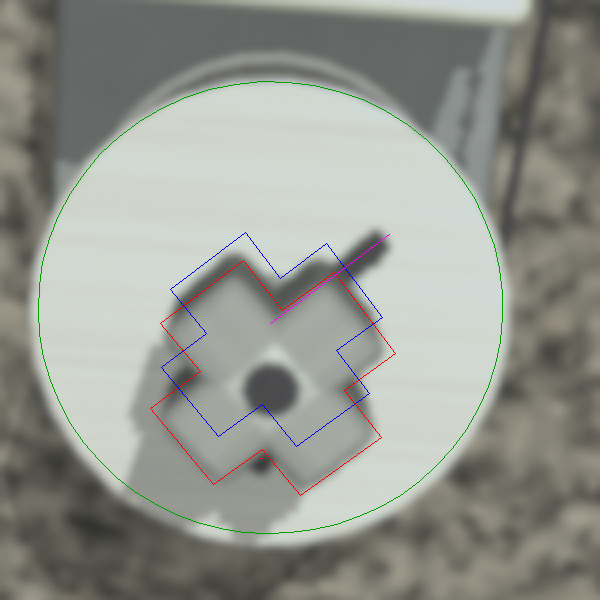

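```bash
python3 -m creep '[{"hand":1,"travel":[0,0.2,-0.7],"spin":-0.12},{"hand":1,"travel":[0,0.2,-0.7],"spin":-0.24},{"hand":1,"travel":[0,0.2,-0.7],"spin":-0.36},{"hand":1,"travel":[0,0.2,-0.7],"spin":-0.48},{"hand":1,"travel":[0,0.2,-0.7],"spin":-0.6},{"hand":1,"travel":[0,0.2,-0.7],"spin":-0.72},{"hand":1,"travel":[0,0.2,-0.7],"spin":-0.84},{"hand":1,"travel":[0,0.2,-0.7],"spin":-0.96},{"hand":1,"travel":[0,0.2,-0.7],"spin":-1.08},{"hand":1,"travel":[0,0.2,-0.7],"spin":-1.2},{"hand":1,"travel":[0,0.2,-0.7],"spin":-1.32},{"hand":1,"travel":[0,0.2,-0.7],"spin":-1.44},{"hand":1,"travel":[0,0.2,-0.7],"spin":-1.56},{"hand":1,"travel":[0,0.2,-0.7],"spin":-1.68},{"hand":1,"travel":[0,0.2,-0.7],"spin":-1.8},{"hand":1,"travel":[0,0.2,-0.7],"spin":-1.92},{"hand":1,"travel":[0,0.2,-0.7],"spin":-2.04},{"hand":1,"travel":[0,0.2,-0.7],"spin":-2.16},{"hand":1,"travel":[0,0.2,-0.7],"spin":-2.28},{"hand":1,"travel":[0,0.2,-0.7],"spin":-2.3}]'
python3 -m creep '[{"hand":1,"travel":[0,0,0],"spin":0},{"hand":1,"travel":[0,0,0],"spin":0}]'
python3 - <<'E'
from h import *
import pickle
s=status.observe()
print(s['clock'],np.round(s['joint_pos'],3),np.round(s['ee_pos'],4),np.round(s['tool_rot'],3).tolist())
d=get_image("wrist"); pickle.dump(d,open("w3.pkl","wb"))
cv2.imwrite("pics/w3.png",d["img"][:,:,::-1])
print(proj(d,[.467,-.179,.143]))
E
```

```text
clock: 3.23
ee_pos: [0.4658, -0.1804, 0.2503]
tool_rot: [[0.0, 0.484, 0.875], [-0.0, 0.875, -0.484], [-1.0, -0.0, 0.0]]
wrist_force: [0.3, 0.1, -0.0]
opening: 0.996
clock: 3.4
ee_pos: [0.466, -0.18, 0.2503]
tool_rot: [[0.0, 0.491, 0.871], [-0.0, 0.871, -0.491], [-1.0, 0.0, 0.0]]
wrist_force: [-0.3, -0.9, -0.3]
opening: 0.997
3.4 [-0.537  0.172 -0.092  1.306  0.    -0.023] [ 0.466  -0.18    0.2503] [[0.0, 0.491, 0.871], [-0.0, 0.871, -0.491], [-1.0, 0.0, 0.0]]
[286.18761787 213.55237653]
```

View pics/w3.png

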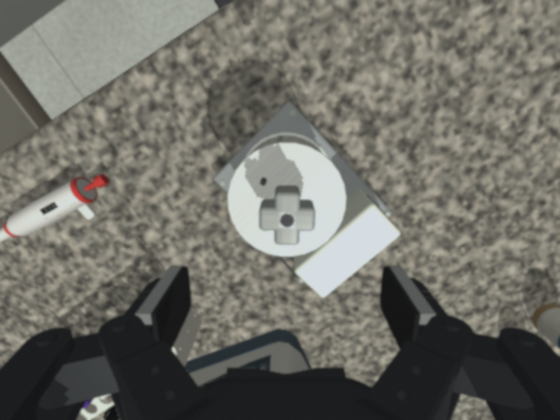

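The view from the other side shows the key at about (287,215), lined up with the jaws, and the pin at (263,181). I'll check the fit with an overlay.

```bash
cat >> h.py <<'E'
def ov(d,cx,cy,yaw,name,ryaw,u0=212,v0=130,n=150):
    im=cv2.resize(d["img"][v0:v0+n,u0:u0+n,::-1],(600,600),interpolation=cv2.INTER_CUBIC); k=600/n
    def pl(pts,z,col,yaw=yaw):
        c,s=np.cos(yaw),np.sin(yaw)
        q=[(proj(d,[cx+c*x-s*y,cy+s*x+c*y,z])-[u0-.5,v0-.5])*k for x,y in pts]
        cv2.polylines(im,[np.int32(q)],True,col,1)
    a,b=.02,.009
    cr=[(a,-b),(a,b),(b,b),(b,a),(-b,a),(-b,b),(-a,b),(-a,-b),(-b,-b),(-b,-a),(b,-a),(b,-b)]
    pl(cr,.156,(0,0,255)); pl(cr,.13,(255,0,0))
    t=np.linspace(0,6.28,60); pl([(.048*np.cos(x),.048*np.sin(x)) for x in t],.112,(0,160,0))
    pl([(0,0),(.03,0)],.115,(255,0,255)); pl([(-.027,0),(-.026,0)],.122,(0,0,255),ryaw)
    cv2.imwrite(name,im)
E
python3 - <<'E'
from h import *
import pickle
d=pickle.load(open("w3.pkl","rb"))
ov(d,.467,-.179,-.51,"pics/o3.png",.266)
E
```

```text
(no output)
```

View pics/o3.png

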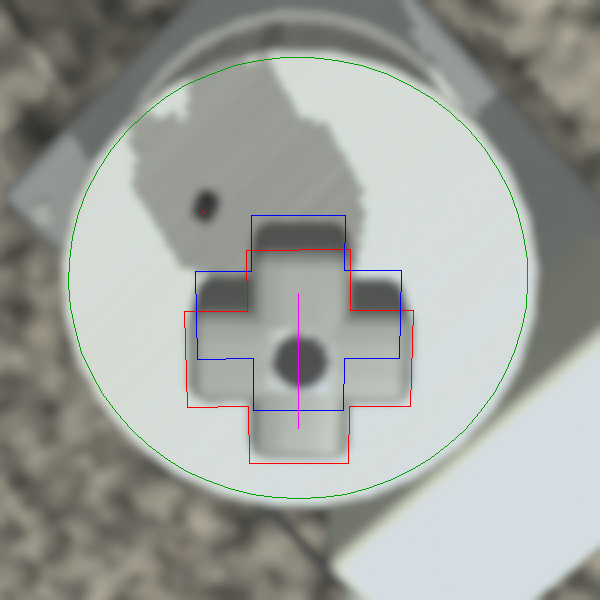

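```bash
python3 -m creep '[{"hand":1,"travel":[2,0.1,0],"spin":0},{"hand":1,"travel":[4,0.1,0],"spin":0},{"hand":1,"travel":[6,0.1,0],"spin":0},{"hand":1,"travel":[8,0.1,0],"spin":0},{"hand":1,"travel":[9.5,0.1,0],"spin":0},{"hand":1,"travel":[10.5,0.1,0],"spin":0},{"hand":1,"travel":[10.5,0.1,0],"spin":0},{"hand":1,"travel":[10.5,0.1,0],"spin":0}]'
python3 -m creep '[{"hand":0.55,"travel":[0,0,0],"spin":0},{"hand":0.55,"travel":[0,0,0],"spin":0},{"hand":0.55,"travel":[0,0,0],"spin":0},{"hand":0.55,"travel":[0,0,0],"spin":0}]'
python3 - <<'E'
from h import *
d=get_image("wrist")
cv2.imwrite("pics/w4.png",d["img"][:,:,::-1])
E
```

```text
clock: 4.12
ee_pos: [0.4667, -0.1787, 0.1454]
tool_rot: [[-0.0, 0.488, 0.873], [0.0, 0.873, -0.488], [-1.0, 0.0, -0.0]]
wrist_force: [-0.6, -0.7, -0.1]
opening: 0.999
clock: 4.45
ee_pos: [0.467, -0.1788, 0.1459]
tool_rot: [[0.001, 0.487, 0.873], [-0.001, 0.873, -0.487], [-1.0, -0.0, 0.001]]
wrist_force: [-0.6, 0.6, 0.0]
opening: 0.551
```

View pics/w4.png

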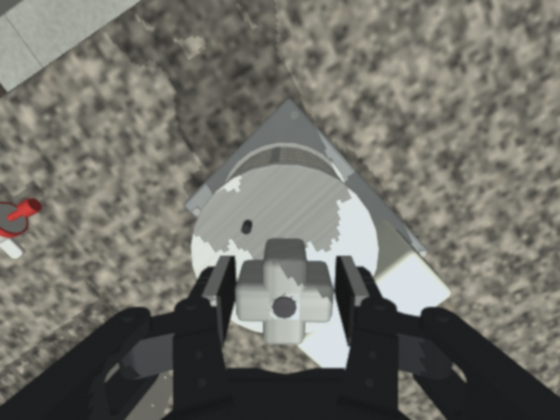

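The jaws straddle the cross at about (285,295), evenly on both sides. Closing.

```bash
python3 -m creep '[{"hand":0.3,"travel":[0,0,0],"spin":0},{"hand":0.3,"travel":[0,0,0],"spin":0},{"hand":0.3,"travel":[0,0,0],"spin":0},{"hand":0.3,"travel":[0,0,0],"spin":0},{"hand":0.3,"travel":[0,0,0],"spin":0},{"hand":0.3,"travel":[0,0,0],"spin":0}]'
python3 - <<'E'
from h import *
s=status.observe(); R=np.array(s['tool_rot']); print("F tool",R.T@s['wrist_force'],"M",R.T@s['moment'],s['opening'])
E
```

```text
clock: 5.0
ee_pos: [0.4667, -0.1791, 0.146]
tool_rot: [[0.0, 0.487, 0.873], [-0.001, 0.873, -0.487], [-1.0, -0.001, 0.001]]
wrist_force: [-2.5, -1.8, 5.1]
opening: 0.454
F tool [-5.06030187 -2.81743253 -1.24180624] M [-0.04183867  0.33579074 -0.49815375] 0.4544917109387726
```

Gripped: the opening of about 39 mm matches the 40 mm cross and the forces are small. Now the first part turn.

```bash
python3 -m creep '[{"hand":0.3,"travel":[0,0,0],"spin":0.08},{"hand":0.3,"travel":[0,0,0],"spin":0.16},{"hand":0.3,"travel":[0,0,0],"spin":0.24},{"hand":0.3,"travel":[0,0,0],"spin":0.32},{"hand":0.3,"travel":[0,0,0],"spin":0.4},{"hand":0.3,"travel":[0,0,0],"spin":0.4},{"hand":0.3,"travel":[0,0,0],"spin":0.4}]'
python3 - <<'E'
from h import *
s=status.observe(); R=np.array(s['tool_rot']); print("F tool",R.T@s['wrist_force'],"M",R.T@s['moment'],s['opening'],np.arctan2(R[1,1],R[0,1]))
E
```

```text
clock: 5.58
ee_pos: [0.4668, -0.1789, 0.1459]
tool_rot: [[0.001, 0.789, 0.614], [-0.001, 0.614, -0.789], [-1.0, -0.0, 0.001]]
wrist_force: [-1.5, -0.1, 5.0]
opening: 0.462
F tool [-5.04137636 -1.19876198 -0.82092222] M [ 0.06439547  0.16456328 -0.33622694] 0.46207774234038174 0.6612468381993564
```

```bash
python3 -m creep '[{"hand":0.3,"travel":[0,0,0],"spin":0.1},{"hand":0.3,"travel":[0,0,0],"spin":0.2},{"hand":0.3,"travel":[0,0,0],"spin":0.3},{"hand":0.3,"travel":[0,0,0],"spin":0.4},{"hand":0.3,"travel":[0,0,0],"spin":0.5},{"hand":0.3,"travel":[0,0,0],"spin":0.6},{"hand":0.3,"travel":[0,0,0],"spin":0.7},{"hand":0.3,"travel":[0,0,0],"spin":0.8},{"hand":0.3,"travel":[0,0,0],"spin":0.8},{"hand":0.3,"travel":[0,0,0],"spin":0.8}]'
python3 - <<'E'
from h import *
s=status.observe(); R=np.array(s['tool_rot']); print("F tool",R.T@s['wrist_force'],"M",R.T@s['moment'],s['opening'],np.arctan2(R[1,1],R[0,1]),s['joint_pos'][5])
d=get_image("wrist")
cv2.imwrite("pics/w5.png",d["img"][:,:,::-1])
E
```

```text
clock: 6.42
ee_pos: [0.4673, -0.1788, 0.146]
tool_rot: [[0.002, 0.991, -0.135], [-0.001, -0.135, -0.991], [-1.0, 0.002, 0.0]]
wrist_force: [2.0, 1.0, 5.2]
opening: 0.451
F tool [-5.23741963  1.83346303 -1.21090646] M [0.06069785 0.24562305 0.21573071] 0.45117714854392726 -0.13499509007453292 1.1722550890154184
```

View pics/w5.png

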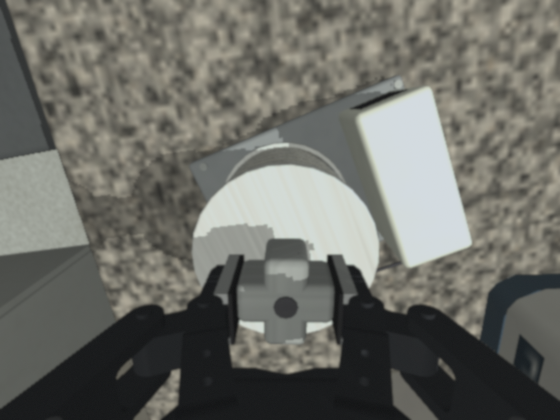

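The cross stays square in the jaws at (285,290), so the key turned 1.2 rad. Next I'll release, spin back a quarter turn and take a fresh hold on the other pair of ends.

```bash
python3 -m creep '[{"hand":0.9,"travel":[0,0,0],"spin":0},{"hand":0.9,"travel":[0,0,0],"spin":0},{"hand":0.9,"travel":[0,0,0],"spin":0},{"hand":0.9,"travel":[0,0,0],"spin":0},{"hand":0.9,"travel":[0,0,0],"spin":-0.12},{"hand":0.9,"travel":[0,0,0],"spin":-0.24},{"hand":0.9,"travel":[0,0,0],"spin":-0.36},{"hand":0.9,"travel":[0,0,0],"spin":-0.48},{"hand":0.9,"travel":[0,0,0],"spin":-0.6},{"hand":0.9,"travel":[0,0,0],"spin":-0.72},{"hand":0.9,"travel":[0,0,0],"spin":-0.84},{"hand":0.9,"travel":[0,0,0],"spin":-0.96},{"hand":0.9,"travel":[0,0,0],"spin":-1.08},{"hand":0.9,"travel":[0,0,0],"spin":-1.2},{"hand":0.9,"travel":[0,0,0],"spin":-1.32},{"hand":0.9,"travel":[0,0,0],"spin":-1.44},{"hand":0.9,"travel":[0,0,0],"spin":-1.56},{"hand":0.9,"travel":[0,0,0],"spin":-1.57},{"hand":0.9,"travel":[0,0,0],"spin":-1.57}]'
python3 - <<'E'
from h import *
s=status.observe(); R=np.array(s['tool_rot']); print("F tool",R.T@s['wrist_force'],"M",R.T@s['moment'],s['opening'],np.arctan2(R[1,1],R[0,1]),s['joint_pos'][5])
d=get_image("wrist")
cv2.imwrite("pics/w6.png",d["img"][:,:,::-1])
E
```

```text
clock: 8.05
ee_pos: [0.4666, -0.1786, 0.1452]
tool_rot: [[-0.0, 0.141, 0.99], [0.0, 0.99, -0.141], [-1.0, 0.0, -0.0]]
wrist_force: [0.3, -0.7, -0.3]
opening: 0.899
F tool [ 0.2825947  -0.61475952  0.37452416] M [ 0.0201717  -0.01745891  0.07625678] 0.8992518161850096 1.429537048754579 -0.3924654390227485
```

View pics/w6.png

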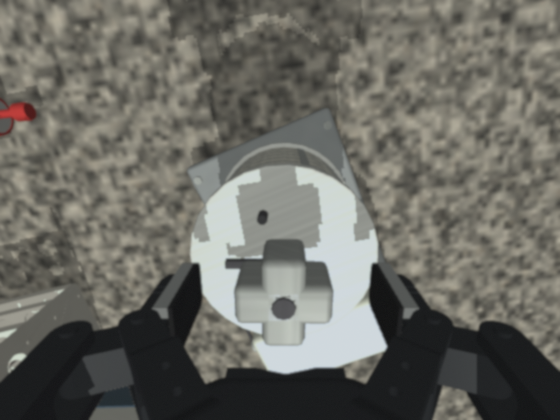

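The pointer at (240,264) is pointing left, the pin is at (262,217), and the key is lined up with the jaws. There's about 1 rad to go. Gripping again.

```bash
python3 -m creep '[{"hand":0.3,"travel":[0,0,0],"spin":0},{"hand":0.3,"travel":[0,0,0],"spin":0},{"hand":0.3,"travel":[0,0,0],"spin":0},{"hand":0.3,"travel":[0,0,0],"spin":0},{"hand":0.3,"travel":[0,0,0],"spin":0},{"hand":0.3,"travel":[0,0,0],"spin":0},{"hand":0.3,"travel":[0,0,0],"spin":0},{"hand":0.3,"travel":[0,0,0],"spin":0},{"hand":0.3,"travel":[0,0,0],"spin":0.1},{"hand":0.3,"travel":[0,0,0],"spin":0.2},{"hand":0.3,"travel":[0,0,0],"spin":0.3},{"hand":0.3,"travel":[0,0,0],"spin":0.4},{"hand":0.3,"travel":[0,0,0],"spin":0.5},{"hand":0.3,"travel":[0,0,0],"spin":0.6},{"hand":0.3,"travel":[0,0,0],"spin":0.7},{"hand":0.3,"travel":[0,0,0],"spin":0.8},{"hand":0.3,"travel":[0,0,0],"spin":0.8},{"hand":0.3,"travel":[0,0,0],"spin":0.8}]'
cat > st.py <<'E'
from h import *
s=status.observe(); R=np.array(s['tool_rot']); print("F tool",R.T@s['wrist_force'],"M",R.T@s['moment'],s['opening'],np.arctan2(R[1,1],R[0,1]),s['joint_pos'][5])
E
python3 st.py
python3 - <<'E'
from h import *
d=get_image("wrist")
cv2.imwrite("pics/w7.png",d["img"][:,:,::-1])
E
```

```text
clock: 9.6
ee_pos: [0.4669, -0.179, 0.1457]
tool_rot: [[0.001, 0.805, 0.593], [-0.001, 0.593, -0.805], [-1.0, 0.0, 0.001]]
wrist_force: [-2.0, -2.7, 5.4]
opening: 0.455
F tool [-5.37508837 -3.17428114  0.9778367 ] M [ 0.0499617  -0.21713205 -0.44736016] 0.4552038108722924 0.6343012141701293 0.4026761095049818
```

View pics/w7.png

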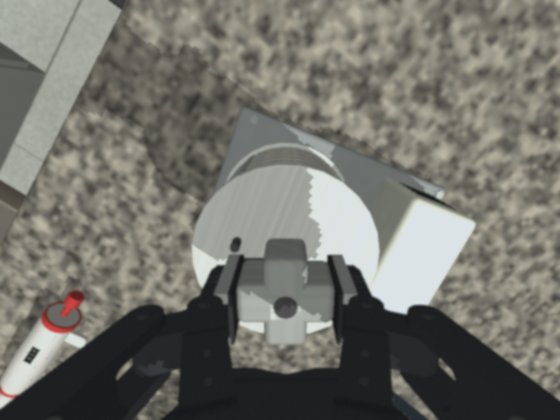

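The pin at (236,244) is now close to the pointer, which is hidden under the left jaw. I'll go in small steps and watch the moment.

```bash
python3 -m creep '[{"hand":0.3,"travel":[0,0,0],"spin":0.04},{"hand":0.3,"travel":[0,0,0],"spin":0.08},{"hand":0.3,"travel":[0,0,0],"spin":0.08}]'; python3 st.py
python3 -m creep '[{"hand":0.3,"travel":[0,0,0],"spin":0.04},{"hand":0.3,"travel":[0,0,0],"spin":0.04},{"hand":0.3,"travel":[0,0,0],"spin":0.04}]'; python3 st.py
python3 -m creep '[{"hand":0.3,"travel":[0,0,0],"spin":0.03},{"hand":0.3,"travel":[0,0,0],"spin":0.03},{"hand":0.3,"travel":[0,0,0],"spin":0.03}]'; python3 st.py
```

```text
clock: 9.9
ee_pos: [0.467, -0.1789, 0.1457]
tool_rot: [[0.001, 0.851, 0.525], [-0.001, 0.525, -0.851], [-1.0, 0.0, 0.001]]
wrist_force: [-0.8, -2.2, 5.7]
opening: 0.455
F tool [-5.73531321 -1.80901494  1.48966714] M [ 0.03339139 -0.26434126 -0.41511883] 0.455483429148179 0.552935924755261 0.48410612226995436
clock: 10.15
ee_pos: [0.467, -0.1789, 0.1457]
tool_rot: [[0.001, 0.87, 0.493], [-0.001, 0.493, -0.87], [-1.0, 0.0, 0.001]]
wrist_force: [-1.8, -2.6, 5.5]
opening: 0.46
F tool [-5.48136514 -2.85168986  1.43190105] M [ 0.0495916  -0.27547326 -0.37429307] 0.4601070582119987 0.5150554852886471 0.5219759008712143
clock: 10.4
ee_pos: [0.467, -0.1789, 0.1457]
tool_rot: [[0.001, 0.885, 0.466], [-0.001, 0.466, -0.885], [-1.0, 0.0, 0.001]]
wrist_force: [-1.7, -2.5, 5.4]
opening: 0.457
F tool [-5.43315771 -2.64022589  1.38900321] M [ 0.04040396 -0.29932724 -0.29390835] 0.456902342620492 0.4851199313496836 0.5519150200559865
```

```bash
for i in 1; do python3 -m creep '[{"hand":0.3,"travel":[0,0,0],"spin":0.03},{"hand":0.3,"travel":[0,0,0],"spin":0.03},{"hand":0.3,"travel":[0,0,0],"spin":0.03}]' >/dev/null; python3 st.py; done
python3 -m creep '[{"hand":0.3,"travel":[0,0,0],"spin":0.03},{"hand":0.3,"travel":[0,0,0],"spin":0.03},{"hand":0.3,"travel":[0,0,0],"spin":0.03}]' >/dev/null; python3 st.py
```

```text
F tool [-6.07473486 -1.62810319  1.61971439] M [-0.45765899 -0.31636293 -0.34544278] 0.45934663683251814 0.45590599924483133 0.5812326980344392
F tool [-4.95768697 -2.28563452  4.15977145] M [-1.9895708  -0.8889327  -0.49916465] 0.4556344407795818 0.426734521154314 0.6104648773067085
```

The moment rose to 0.46 and then 2.0 N m at the expected angle, so the key is at its stop. I'll ease the twist slightly, release and rise straight up.

```bash
python3 -m creep '[{"hand":0.3,"travel":[0,0,0],"spin":-0.02},{"hand":0.3,"travel":[0,0,0],"spin":-0.02},{"hand":0.3,"travel":[0,0,0],"spin":-0.02}]' >/dev/null; python3 st.py
python3 -m creep '[{"hand":0.9,"travel":[0,0,0],"spin":0},{"hand":0.9,"travel":[0,0,0],"spin":0},{"hand":0.9,"travel":[0,0,0],"spin":0},{"hand":0.9,"travel":[0,0,0],"spin":0},{"hand":0.9,"travel":[0,0,0],"spin":0},{"hand":0.9,"travel":[-2,0,0],"spin":0},{"hand":0.9,"travel":[-5,0,0],"spin":0},{"hand":0.9,"travel":[-8,0,0],"spin":0},{"hand":0.9,"travel":[-10.5,0,0],"spin":0},{"hand":0.9,"travel":[-10.5,0,0],"spin":0},{"hand":0.9,"travel":[-10.5,0,0],"spin":0}]'; python3 st.py
python3 - <<'E'
from h import *
d=get_image("wrist")
cv2.imwrite("pics/w8.png",cv2.resize(d["img"][130:280,212:362,::-1],(600,600),interpolation=cv2.INTER_CUBIC))
d=get_image("top")
cv2.imwrite("pics/t8.png",d["img"][:,:,::-1])
E
```

```text
F tool [-6.37276692 -1.43057225  3.61528316] M [-0.59294102 -0.79094632 -0.38740213] 0.4602113985992122 0.44449979559415187 0.5924308132928513
clock: 12.07
ee_pos: [0.4672, -0.1788, 0.2514]
tool_rot: [[0.002, 0.904, 0.428], [-0.001, 0.428, -0.904], [-1.0, 0.002, 0.002]]
wrist_force: [0.5, -0.8, -0.6]
opening: 0.895
F tool [0.63587571 0.10565752 0.93862139] M [0.02022273 0.01417874 0.019365  ] 0.8945242755285558 0.4422053776619549 0.5949945787984997
```

View pics/w8.png

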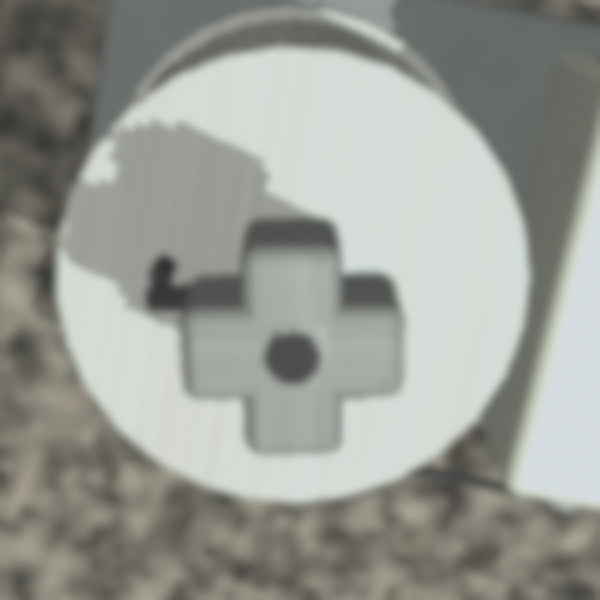

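View pics/t8.png

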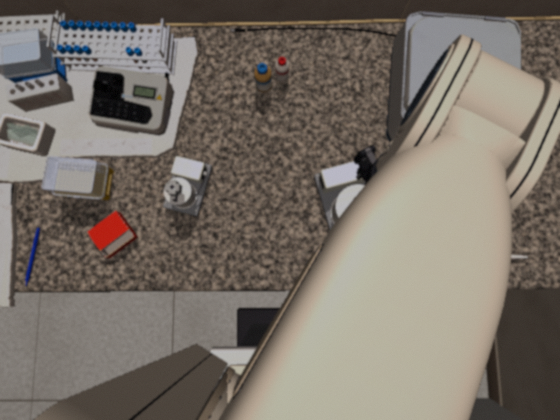

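The zoomed wrist picture shows the pointer at (165,295) touching the stop pin at (163,268). The key still points the way I left it. In the top view the small recorder at (178,190) is untouched, and the arm is clear of everything.

```bash
python3 -c "
from plant import r
print(r.sign_off())"
```

```text
the job is handed in; nothing more can be done
None
```

I wound the large recorder to its stop and handed the job in at about 12 s of the 45 s allowed.

- **First part turn:** I turned the key 1.2 rad clockwise, let go, and spun the gripper back a quarter turn.
- **Second part turn:** I took a fresh hold on the other pair of ends and turned the key about 1 rad more. The twisting moment then rose sharply, to about 2 N m, which showed the key was hard against its stop.
- **Release:** I eased the twist, opened the gripper and rose clear of the key.

**Last checks:**
- The wrist picture shows the pointer touching the stop pin, with the key staying where I left it.
- The wrist force is back near zero, so the robot is touching nothing.
- The small recorder was never approached, and it looks unchanged from above.

**Disagreements:**
- The key looked about 5% smaller in the pictures than the given sizes, and the drum about 3% larger. The grip closed centred with small side forces, so this had no effect.
- While winding, the moment readings, taken with the arm stopped, were about 0.03–0.06 N m, below the stated spring torque. The ratchet was probably carrying the load at those moments.

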